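# Fit and lock the upper tier of a seasoning stand

### The arm

A 7-joint arm with a two-finger parallel gripper is mounted at the origin on a cart in front of the work surface, level with it; the furniture and walls round the work are solid. World frame = base frame: x ahead of the robot, y to its left, z up, the work surface at z = 0. Lengths are in m, angles in rad, forces in N, time in s.
With the tool pointing down it reaches from about 0.425 to 0.925 m from the base axis. Payload 6.8 kg.
Tool frame: the origin (TCP) lies midway between the tips of the shut fingers; the grasp point (between the pads) lies 19 mm behind it; z points along the fingers, y is the line along which they close (so a half turn about z gives the same grasp; the last joint's range is limited). The gripper opens to 85 mm and grips with 20 to 120 N. Pads are 22 mm wide; open, the fingers measure 114 mm over their backs; the gripper's body (76 mm by 85 mm) begins 54 mm behind the grasp point. The pads swing forward as they close: fully open they stand 13 mm farther back than shut.
Start: joints at [1.135, 0.477, 0.022, 1.555, -0.011, 1.109, -0.083], TCP at [0.217, -0.639, 0.231] pointing down, gripper open.
Joint ranges: [-2.96, 2.96], [-0.34, 2.1], [-1.41, 1.46], [0.24, 2.44], [-1.37, 4.51], [0.17, 1.92], [-2.96, 2.96]. Speed limits (rad/s): [2.39, 2.39, 3.14, 3.14, 3.14, 3.14, 3.14].

### API

Orientations are given as a rotation vector (axis times angle).
In Python, from bench import r gives the robot as it stands. The module is installed in compiled form; this text tells all that it offers.
- The arm moves only by the tool apply_moves, never from a script. Its argument "rows" is a list of rows, each a list of 6 numbers: the shift along the tool's x, y, z scaled (see below), then the turn, a rotation vector about the tool's x, y, z scaled (see below). A call has 1 to 5 rows; each row is the pose to reach, as a shift and turn from the pose commanded when the call began, along the tool's axes at that moment; what a row does not reach only later rows make up. The controller multiplies each number of a shift by 0.25 m and each number of a turn by 90 degrees. A row lasts 1/8 s, in which the tool goes at most 62.5 mm and 10.7 degrees, less where a joint would pass 70% of its speed; a pose out of reach is approached as far as the arm can. A call with a number of a shift or a turn outside -1 to 1 is refused whole. A call with a gripper value outside its range is refused whole. "claw" is the opening, from 0 (shut) to 1 (fully open), set as the call begins (left out, the last holds). The fingers move at their own pace and stop on an object; "newtons" is the grip in N (left out, the last holds). Time passes only in rows, so rows that repeat a pose let the fingers close. It gives the time, the measured TCP pose, the force, the opening and the grip force at its end, in the units of the state.
- r.get_obs(): the state, without advancing time (a new reading comes with each control period).
- r.grab_frame(name): name is "side" or "top"; returns a dict with "pixels" (480x640x3 uint8, red, green, blue), "intrinsics" (3x3 intrinsics, pixels), "eye" and "attitude" of the camera in the world. Camera axes: x right, y up, looking along -z (the intrinsics and any distortion apply to the point x, -y, -z); pixel columns grow to the right and rows downward; lengths in m; the calibration is good to about 2 mm. A picture is of the moment at which its call begins. There is no depth.
- r.hand_in(): hands the job in; it is judged then, once.
Trained networks look in a picture, given as the dict that the camera call returned (one of the last four; its "shot" number tells which), for a name from the list of things; names that differ only in an ending like _2 or _b are one class to them, and where a whole thing is asked for, a point or a joint stands for the part that bears it (a point fixed in the world has none). Each returns a list of dicts, best first, with "conf" (0 to 1); they miss things now and then, are a little off and sometimes report something else, mostly with a low value. They report only what shows in the picture. A call takes as long as a camera call. They do not tell look-alikes from the thing itself.
- r.search_frame(picture, thing): "rect" ([left, top, width, height] in pixels, round what is visible of it).
- r.outline_of(picture, thing): "pixels" (480x640 bool, what is visible of it) and "rect" ([left, top, width, height] in pixels, round what is visible of it).
- r.landmark_of(picture, thing): "point" ([column, row] in pixels: a listed point, or the origin of a listed thing).
The state is a dict: "clock": time; "joints": joint angles; "qvel": joint speeds; "tau": joint torques, N m; "tcp_pos": TCP position; "orientation": TCP orientation; "contact_force": force on the tool from outside, world axes, zero at the start; "moment": the same for the moment, N m; "grip_width": finger opening in m; "gripper_force": force on a finger pad.
Only numpy, scipy, OpenCV 4.12 (cv2) and the standard library are available. Lean on these libraries where they do the work, as an engineer would, in place of code of your own. Each camera call takes 0.05 s, during which the arm holds its last target. There are 200 camera calls.

### The job

Put the wooden tray on the seasoning stand as its upper tier: all four corner holes over the four posts, the tray lying level and fully down on the post shoulders, with the two cups left standing below it. Then push the red tab of the stand's locking bolt fully in over the tray's edge, and let go. Leave the other things on the worktop where they are.

Things in the scene. Friction and masses are not known exactly. Their poses are not given: they have to be found in the camera images.
- tray_grip (a point): Centre of the black handle bar (14 thick in x, 100 long in y, 18 mm high, open below between its legs at y = +-45) of the loose wooden tray, 0.4 kg: plate 150 x 190 y 8 mm, four 14 mm holes at x +-60, y +-80. Point is over the tray's middle, 65 mm above its underside. Wire rails on the long sides rise to 29 mm. z up; same when turned half round. Starts flat on the worktop.
- stand: Heavy steel stand, fixed. Origin under the middle of its lower tier (160 x 200 y, 8 mm thick); z up. Four posts at x +-60, y +-80 mm: 20 mm thick up to shoulders at 85 mm height, then a 10 mm pin, straight to 103 mm, tapering to 3 mm at its top at 115 mm. A bracket at the +y end (y 103 to 145, 36 wide, 110 mm high) carries the bolt.
- seat (a point): Point of the stand level with the four post shoulders, over the middle (85 mm above stand). The seated tray's underside middle lies here, so its handle bar centre is 65 mm above; tray y along the stand's y, either way round.
- bolt_tab (a point): Centre of the locking bolt's red upright tab: 44 wide (stand x), 10 thick (stand y), from 104 to 137 mm above the worktop. Bolt fully out: 150 mm from the stand's middle on its +y side. Push it from outside towards the stand's -y; axes as the stand.
- bolt (a joint): Travel of the locking bolt in m: 0 out, 0.030 fully in (end stop), its flat bar then reaching 20 mm over the seated tray's short edge, 3 mm above it. Moves with about 3 N and stays where left. Pushed in too early it is in the tray's way.
- cup_salt: White cup with a white lid, 66 mm across, 60 mm high, origin under its base; loose on the stand's lower tier.
- cup_paprika: Red cup with a white lid, 66 mm across, 60 mm high, origin under its base; loose on the stand's lower tier.
- spice_jar: Spice jar with red cap, 45 mm across, 108 mm high, origin under its base; loose bystander on the worktop.
- small_tin: Small tin, 57 mm across, 72 mm high, origin under its base; loose bystander on the worktop.
- pepper_shaker: Pepper shaker, 44 mm across, 90 mm high, origin under its base; loose bystander on the worktop.
Mind the look-alikes: they are no part of the job. What is shaped like the cup_paprika but black or purple is not meant.

How it is judged:
On the way, in this order (a step that is already met when the one before it is completed fails the run):
1. tray seated on all four posts while the bolt is still out (z of tray_grip in the frame of stand below 0.153 m and horizontal distance between tray_grip and stand below 0.006 m and angle between the y axis of tray_grip and the y axis of stand, either way round below 0.06 rad and angle between tray_grip's own z axis and vertical below 0.03 rad and value of joint bolt below 0.012 m), for 0.2 s.
2. bolt pushed fully in over the tray (value of joint bolt above 0.025 m), for 0.2 s.
At the end, for the whole second after the job is handed in: Tray on all four shoulders: handle bar centre 147 to 153 mm above the stand's origin, within 6 mm of its middle, turned under 0.06 rad, tilt under 0.03 rad. Bolt in by over 25 mm. Both cups upright on the lower tier, within 30 mm of their start (z of tray_grip in the frame of stand between 0.147 and 0.153 m and horizontal distance between tray_grip and stand below 0.006 m and angle between the y axis of tray_grip and the y axis of stand, either way round below 0.06 rad and angle between tray_grip's own z axis and vertical below 0.03 rad and value of joint bolt above 0.025 m and angle between each of cup_salt, cup_paprika's own z axis and vertical below 0.1 rad and z of each of cup_salt, cup_paprika in the frame of stand below 0.014 m and distance of each of cup_salt, cup_paprika from where it was at the start of the episode below 0.03 m); the robot touches nothing.
It fails at once if the spice jar, small tin or pepper shaker moved by more than 30 mm or knocked over (distance of any of spice_jar, small_tin, pepper_shaker from where it was at the start of the episode above 0.03 m or angle between any of spice_jar, small_tin, pepper_shaker's own z axis and vertical above 0.5 rad).
It also fails if it takes over 61 s, if anything falls off the work surface, if the arm or the gripper's body presses on something with over 40 N, if the wrist force passes 120 N, or if a joint passes its speed limit or range.

## Working session

There is one attempt and no reset: what is moved stays moved. The work goes in short steps, Python scripts to look and compute and a tool call to move; the robot and the scene stay as the last step left them, time stands still between calls to the robot, and variables do not carry over. Pictures are saved under pics/ and viewed, at most 12 in all, crops included, and the job is handed in when it is done.

Besides the shell and the picture viewer there is one more tool, called by a JSON object that holds its "fn" and its "kwargs". apply_moves: Moves the arm, as the interface text tells. Its arguments: {"type":"object","properties":{"rows":{"type":"array","items":{"type":"array","items":{"type":"number"}}},"claw":{"type":"number"},"newtons":{"type":"number"}},"required":["rows"]}

```bash
mkdir -p pics; cat > h.py <<'E'
import numpy as np, cv2
from scipy.spatial.transform import Rotation as R
from bench import r
def save(f,n): cv2.imwrite('pics/'+n,cv2.cvtColor(f['pixels'],cv2.COLOR_RGB2BGR))
def att(f):
    a=np.array(f['attitude'],float)
    return a if a.shape==(3,3) else R.from_rotvec(a).as_matrix() if a.size==3 else R.from_quat(a).as_matrix()
def proj(f,P):
    c=(np.atleast_2d(P)-np.array(f['eye']))@att(f)
    c=c*[1,-1,-1]; p=c@np.array(f['intrinsics']).T
    return p[:,:2]/p[:,2:]
def ray(f,px):
    d=np.linalg.inv(np.array(f['intrinsics']))@[px[0],px[1],1]
    d=att(f)@(d*[1,-1,-1]); return np.array(f['eye']),d/np.linalg.norm(d)
def atz(f,px,z):
    e,d=ray(f,px); return e+d*(z-e[2])/d[2]
def tri(obs):
    A=np.zeros((3,3));b=np.zeros(3)
    for f,px in obs:
        e,d=ray(f,px);M=np.eye(3)-np.outer(d,d);A+=M;b+=M@e
    return np.linalg.solve(A,b)
E
python3 - <<'E'
from h import *
print(r.get_obs())
F={n:r.grab_frame(n) for n in('side','top')}
for n,f in F.items():
    save(f,n+'0.png'); print(n,{k:v for k,v in f.items() if k!='pixels'})
L={}
for t in ['tray_grip','stand','seat','bolt_tab','cup_salt','cup_paprika','spice_jar','small_tin','pepper_shaker']:
    for n,f in F.items():
        l=r.landmark_of(f,t); L[t,n]=l
        print(t,n,[(np.round(x['point']).tolist(),round(x['conf'],2)) for x in l[:3]])
    if L[t,'side'] and L[t,'top']: print('   tri',tri([(F[n],L[t,n][0]['point']) for n in F]).round(4))
E
```

```text
{'clock': 0.0, 'joints': array([ 1.13487331,  0.47779834,  0.02232115,  1.55645097, -0.01151937,
        1.10927738, -0.08306793]), 'qvel': array([ 0.00046465,  0.0011839 , -0.00156427, -0.00120024,  0.00060582,
       -0.00078694, -0.00057271]), 'tau': array([-3.94696617e-04, -5.96439922e+01,  1.60769474e+00, -2.81193370e+01,
        1.24416518e-02,  9.30246926e-03,  2.42304890e-05]), 'tcp_pos': array([ 0.21715228, -0.6384973 ,  0.23032672]), 'orientation': array([-3.09773090e+00, -5.12448351e-01,  6.29755955e-04]), 'contact_force': array([ 0.10994172, -0.26421568,  0.33193013]), 'moment': array([0.06031256, 0.0146638 , 0.07565423]), 'gripper_force': 0.0, 'grip_width': 0.08561508923528025}
side {'intrinsics': array([[527.82147869,   0.        , 329.76506743],
       [  0.        , 527.82147869, 239.55530996],
       [  0.        ,   0.        ,   1.        ]]), 'eye': array([0.15127558, 0.97284401, 0.79061481]), 'attitude': array([ 0.25350901, -1.30809267, -2.4832798 ]), 'shot': 1}
top {'intrinsics': array([[478.69712038,   0.        , 317.38581389],
       [  0.        , 478.697120
[... 590 characters left out ...]
.67)]
   tri [ 0.4745 -0.0366  0.1179]
cup_salt side [([361.0, 218.0], 0.62)]
cup_salt top [([416.0, 238.0], 0.64)]
   tri [ 0.5253 -0.2108  0.0148]
cup_paprika side [([385.0, 279.0], 0.83), ([311.0, 264.0], 0.78), ([307.0, 218.0], 0.74)]
cup_paprika top [([362.0, 184.0], 0.97), ([388.0, 249.0], 0.8), ([331.0, 290.0], 0.63)]
   tri [ 0.5484 -0.0852 -0.0485]
spice_jar side [([257.0, 270.0], 0.71)]
spice_jar top [([298.0, 179.0], 0.85)]
   tri [0.6913 0.0908 0.0054]
small_tin side [([345.0, 407.0], 0.58)]
small_tin top [([189.0, 311.0], 0.97)]
   tri [ 0.3556  0.3835 -0.0057]
pepper_shaker side [([435.0, 221.0], 0.81)]
pepper_shaker top [([445.0, 312.0], 0.81)]
   tri [ 0.3335 -0.2749  0.0109]
```

View pics/top0.png

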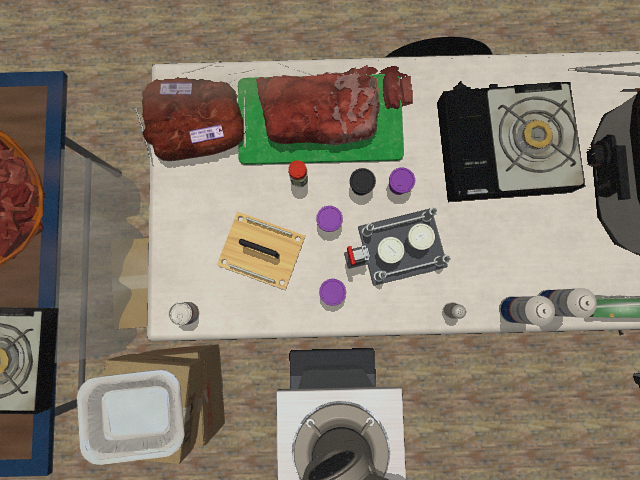

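View pics/side0.png

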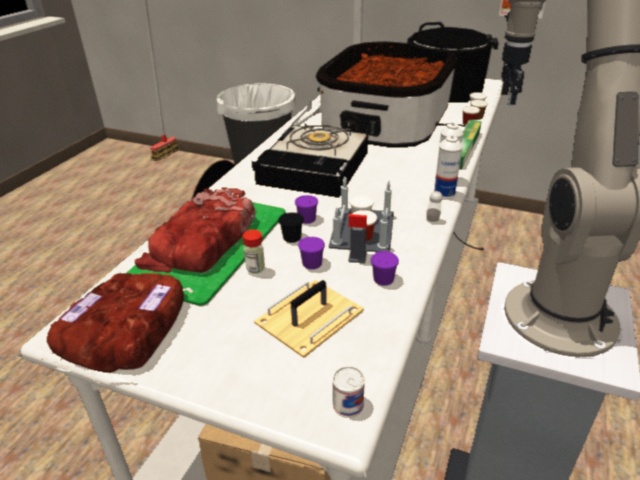

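```bash
cat >> h.py <<'E'
def rect(f,c,yaw,z,half=(.14,.14),s=1000,kind=cv2.INTER_CUBIC):
    "metric view of plane z, in object axes: cols = obj y reversed (left=+y), rows up = obj x"
    cs=[];o=[]
    for a in(-1,1):
        for b in(-1,1):
            u,v=a*half[0],b*half[1]
            cs.append([c[0]+u*np.cos(yaw)-v*np.sin(yaw),c[1]+u*np.sin(yaw)+v*np.cos(yaw),z]); o.append([(half[1]-v)*s,(half[0]-u)*s])
    H=cv2.getPerspectiveTransform(proj(f,np.array(cs)).astype(np.float32),np.array(o,np.float32))
    return cv2.cvtColor(cv2.warpPerspective(f['pixels'],H,(int(2*half[1]*s),int(2*half[0]*s)),flags=kind),cv2.COLOR_RGB2BGR)
def cross(im,pts,half=(.14,.14),s=1000,rad=7,col=(0,255,0)):
    for u,v in pts: cv2.circle(im,(int((half[1]-v)*s),int((half[0]-u)*s)),int(rad*s/1000),col,1)
P4=[(a*.06,b*.08) for a in(-1,1) for b in(-1,1)]
def toW(c,yaw,p): u,v=p; return np.array([c[0]+u*np.cos(yaw)-v*np.sin(yaw),c[1]+u*np.sin(yaw)+v*np.cos(yaw)])
E
python3 - <<'E'
from h import *
F={n:r.grab_frame(n) for n in('top','side')}
f=F['top']
# tray plate
for n,f in F.items():
    m=r.outline_of(f,'tray_grip'); print(n,[(x['rect'],x['conf']) for x in m])
    c0=(.508,.187)
    im=rect(f,c0,0,.008); hsv=cv2.cvtColor(im,cv2.COLOR_BGR2HSV)
    w=cv2.inRange(hsv,(10,70,90),(30,255,255)); w=cv2.morphologyEx(w,cv2.MORPH_OPEN,np.ones((5,5)))
    w=cv2.morphologyEx(w,cv2.MORPH_CLOSE,np.ones((25,25)))
    ct=max(cv2.findContours(w,0,1)[0],key=cv2.contourArea); (cx,cy),(ww,hh),an=cv2.minAreaRect(ct)
    print(n,'tray',c0[0]+.14-cy/1000,c0[1]+.14-cx/1000,ww,hh,an)
sc,sy=(.5107,-.178),.25
T=(.508,.187);ty=-.38
ims=[]
for n in F:
    a=rect(F[n],T,ty,.008);cross(a,P4); b=rect(F[n],sc,sy,.115);cross(b,P4,rad=3);
    b2=rect(F[n],sc,sy,.008);cross(b2,P4,rad=10);ims.append(np.hstack([a,b,b2]))
o=np.vstack(ims); cv2.imwrite('pics/rect1.png',cv2.resize(o,(800,533),interpolation=cv2.INTER_AREA))
E
```

```text
top [([217.5, 215.6, 85.2, 75.7], 0.63)]
top tray 0.5080189819335937 0.19375376892089846 191.26190185546875 151.56088256835938 21.232891082763672
side [([255.1, 279.0, 107.3, 76.3], 0.89), ([348.7, 217.4, 19.1, 12.5], 0.67)]
side tray 0.5074356231689453 0.19335333251953127 194.71826171875 157.6781005859375 21.209226608276367
```

View pics/rect1.png

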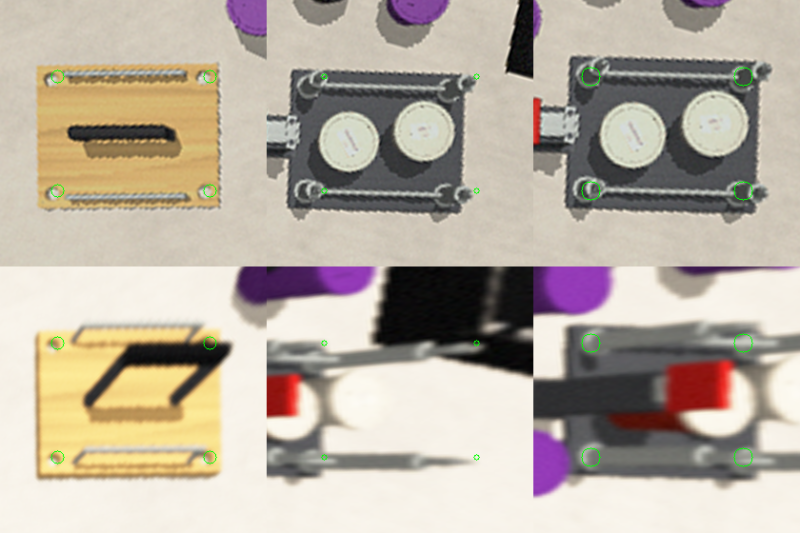

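```bash
python3 - <<'E'
from h import *
F={n:r.grab_frame(n) for n in('top','side')}
f=F['top']
sc,sy=(.5107,-.178),.25
im=rect(f,sc,sy,.008); g=cv2.cvtColor(im,cv2.COLOR_BGR2GRAY)
# edge lines: for each side, sub-pixel dark/bright transitions sampled in several columns, median of robust line fit
d=(g<120).astype(np.uint8)
d=cv2.morphologyEx(d,cv2.MORPH_CLOSE,np.ones((15,15)));d=cv2.morphologyEx(d,cv2.MORPH_OPEN,np.ones((51,51)))
ct=max(cv2.findContours(d,0,1)[0],key=cv2.contourArea);(cx,cy),wh,an=cv2.minAreaRect(ct)
print(cx,cy,wh,an)
p=toW(sc,sy,(.14-cy/1000,.14-cx/1000)); yaw=sy-np.deg2rad(an if an<45 else an-90); print('stand',p,yaw)
np.save('st.npy',[*p,yaw])
o=[]
for n in F:
    row=[]
    for z,rd in((.115,1.5),(.103,5),(.008,10)):
        b=rect(F[n],p,yaw,z,(.09,.11),2000); cross(b,P4,(.09,.11),2000,rd)
        cv2.rectangle(b,(20,20),(420,340),(255,0,255),1)
        row.append(b[:,:])
    o.append(np.hstack(row))
o=np.vstack(o);print(o.shape);cv2.imwrite('pics/rect2.png',cv2.resize(o,(800,int(o.shape[0]*800/o.shape[1])),interpolation=cv2.INTER_AREA))
# triangulated tab
m=[r.landmark_of(F[n],'bolt_tab') for n in F]; print([x[0] for x in m])
for u in(-.06,.06):
  for v in(-.08,.08): print(u,v,proj(F['top'],[*toW(p,yaw,(u,v)),.115]).round(1),proj(F['side'],[*toW(p,yaw,(u,v)),.115]).round(1))
t=[F['top']['pixels'][195:300,335:455],F['side']['pixels'][165:270,320:440]]
t=np.hstack(t)[:,:,::-1]; cv2.imwrite('pics/zoom.png',cv2.resize(t,(800,350),interpolation=cv2.INTER_CUBIC))
E
```

```text
178.5 193.5 (59.0, 109.0) 90.0
stand [ 0.46838824 -0.22853924] 0.25
(720, 1320, 3)
[{'point': [350.1, 256.1], 'conf': 0.46}, {'point': [360.2, 222.2], 'conf': 0.55}]
-0.06 -0.08 [[473.7 272.4]] [[406.5 174. ]]
-0.06 0.08 [[408.6 291. ]] [[406.5 203.2]]
0.06 -0.08 [[458.2 224. ]] [[363.2 171.8]]
0.06 0.08 [[393.8 242.1]] [[358.9 200.6]]
```

View pics/rect2.png

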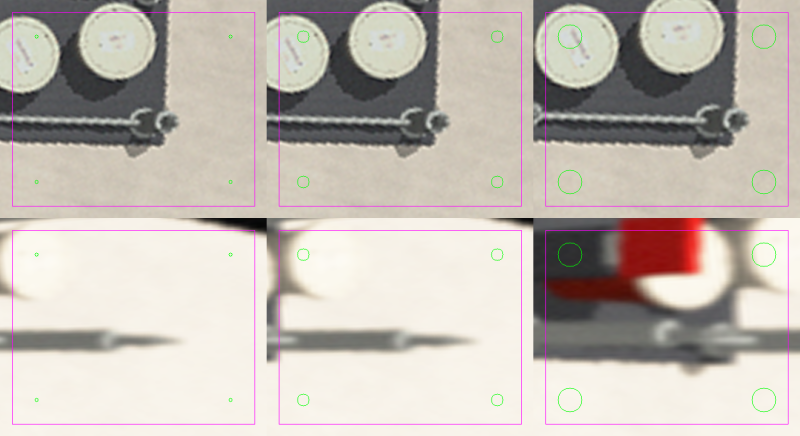

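View pics/zoom.png

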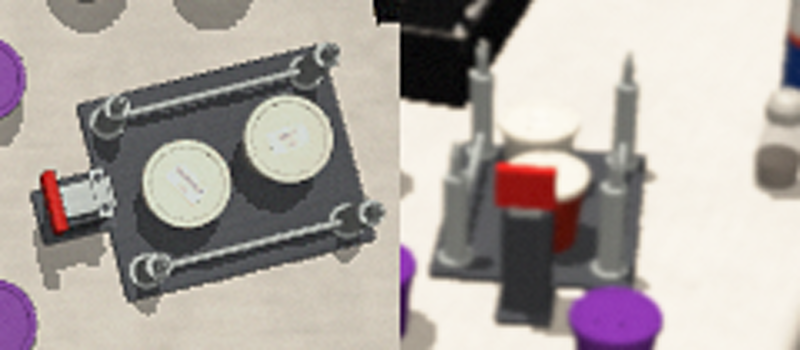

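```bash
cat > fit.py <<'E'
from h import *
from scipy.optimize import least_squares
def zt(p): return [335+p[0]/3.3333-.35,195+p[1]/3.3333-.35]
def zs(p): return [320+(p[0]-400)/3.3333-.35,165+p[1]/3.3333-.35]
def run(f,g):
    ob=[(f,(.08,.1),.008,zt((78,104))),(f,(-.08,.1),.008,zt((132,301))),(f,(-.08,-.1),.008,zt((378,237))),
        (f,(.06,.08),.113,zt((120,100))),(f,(.06,-.08),.113,zt((334,49))),(f,(-.06,-.08),.113,zt((379,210))),(f,(-.06,.08),.113,zt((163,266))),
        (g,(.06,-.08),.115,zs((483,40))),(g,(-.06,-.08),.115,zs((630,54))),(g,(-.06,.08),.115,zs((622,146))),(g,(.06,.08),.115,zs((477,136)))]
    res=lambda q:np.concatenate([proj(F,[*toW(q[:2],q[2],p),z])[0]-px for F,p,z,px in ob])
    s=least_squares(res,[.51,-.175,.25],loss='soft_l1'); return s.x,res(s.x).reshape(-1,2)
E
python3 - <<'E'
from fit import *
f,g=r.grab_frame('top'),r.grab_frame('side')
x,e=run(f,g); print(x.round(4)); print(e.round(1).tolist()); np.save('st.npy',x)
im=[]
for F,(a,b) in((f,(335,195)),(g,(320,165))):
    z=cv2.resize(F['pixels'][b:b+105,a:a+120,::-1],None,fx=5,fy=5,interpolation=cv2.INTER_CUBIC)
    pt=lambda P:tuple(((proj(F,P)[0]-(a,b)+.5)*5-.5).round().astype(int).tolist())
    for u,v in P4:
        w=toW(x[:2],x[2],(u,v)); cv2.circle(z,pt([*w,.115]),2,(0,255,0),-1); cv2.line(z,pt([*w,.085]),pt([*w,.115]),(0,255,255),1)
    c=[pt([*toW(x[:2],x[2],q),.008]) for q in((.08,.1),(.08,-.1),(-.08,-.1),(-.08,.1))]
    cv2.polylines(z,[np.array(c)],True,(255,0,255),1)
    for u in(-.022,.022):
        for v in(.145,.155): cv2.circle(z,pt([*toW(x[:2],x[2],(u,v)),.137]),2,(255,255,0),-1)
    im.append(z)
cv2.imwrite('pics/ov.png',cv2.resize(np.vstack(im),None,fx=.57,fy=.57,interpolation=cv2.INTER_AREA) if 0 else np.hstack(im)[:, :][:, :].copy() if 0 else cv2.resize(np.hstack(im),(800,350),interpolation=cv2.INTER_AREA))
c=toW(x[:2],x[2],(0,.15)); print('tab',c, 'dist seat',np.linalg.norm(x[:2]))
E
```

```text
[ 0.5076 -0.1754  0.2235]
[[-0.5, 0.5], [-0.8, 0.9], [0.3, 1.0], [0.5, 0.8], [0.9, -0.2], [1.2, -0.1], [0.7, -0.3], [-0.3, 1.0], [-0.4, -0.4], [-1.6, 2.4], [-6.4, 2.0]]
tab [ 0.47437618 -0.02913099] dist seat 0.5370703476036314
```

View pics/ov.png

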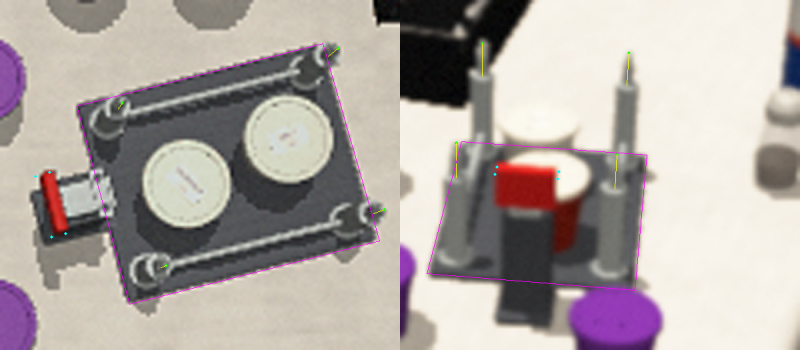

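```bash
cat >> h.py <<'E'
def plan(pos,phi_deg):
    "shift and turn, in move units, from the measured pose to TCP pos with tool down and tool y at world angle phi"
    o=r.get_obs(); A=R.from_rotvec(o['orientation']); a=np.deg2rad(phi_deg)
    y=np.array([np.cos(a),np.sin(a),0]);z=np.array([0,0,-1.]);B=R.from_matrix(np.c_[np.cross(y,z),y,z])
    s=A.inv().apply(np.array(pos)-o['tcp_pos'])/.25; t=(A.inv()*B).as_rotvec()/(np.pi/2)
    print('t',round(o['clock'],2),'shift',s.round(4),'turn',t.round(4))
E
python3 - <<'E'
from h import *
plan((.45,-.2,.22),-45)
E
```

```text
t 1.5 shift [ 1.4465 -1.3632  0.0452] turn [ 0.     -0.     -0.2913]
```

{"fn": "apply_moves", "kwargs": {"rows": [[0.25, -0.17, 0, 0, 0, -0.08], [0.4, -0.35, 0, 0, 0, -0.14], [0.55, -0.5, 0.01, 0, 0, -0.14], [0.72, -0.68, 0.02, 0, 0, -0.145], [0.72, -0.68, 0.02, 0, 0, -0.145]], "claw": 1}}

```text
clock: 2.12
tcp_pos: [0.336, -0.4154, 0.2265]
orientation: [-3.016, -0.874, -0.002]
contact_force: [-0.2, -1.0, 0.3]
grip_width: 0.0853
gripper_force: 0.0
```

```bash
python3 - <<'E'
from h import *
plan((.47,-.1,.2),-30);plan((.508,.1937,.15),-21.2)
E
```

```text
t 2.12 shift [ 1.1273 -0.7794  0.1086] turn [-3.000e-04 -1.200e-03 -3.076e-01]
t 2.12 shift [ 1.8834 -1.6908  0.3107] turn [-2.000e-04 -1.200e-03 -4.054e-01]
```

{"fn": "apply_moves", "kwargs": {"rows": [[0.92, -0.64, 0.05, 0, 0, -0.3], [0.92, -0.64, 0.05, 0, 0, -0.3], [0.92, -0.64, 0.05, 0, 0, -0.3], [0.92, -0.64, 0.05, 0, 0, -0.3], [0.92, -0.64, 0.05, 0, 0, -0.3]]}}

```text
clock: 2.75
tcp_pos: [0.4454, -0.1605, 0.2142]
orientation: [2.734, 1.547, 0.002]
contact_force: [0.4, -0.7, 0.6]
grip_width: 0.0857
gripper_force: 0.0
```

```bash
python3 - <<'E'
from h import *
plan((.508,.1937,.13),-21.2)
E
```

```text
t 2.75 shift [ 1.3432 -0.5152  0.3373] turn [ 0.0006 -0.0005 -0.1089]
```

{"fn": "apply_moves", "kwargs": {"rows": [[0.95, -0.37, 0.1, 0, 0, -0.109], [0.95, -0.37, 0.1, 0, 0, -0.109], [0.95, -0.37, 0.1, 0, 0, -0.109], [0.95, -0.37, 0.1, 0, 0, -0.109], [0.95, -0.37, 0.1, 0, 0, -0.109]]}}

```text
clock: 3.38
tcp_pos: [0.4885, 0.0927, 0.189]
orientation: [-2.587, -1.779, -0.003]
contact_force: [-0.0, -0.2, 0.6]
grip_width: 0.0854
gripper_force: 0.0
```

```bash
python3 - <<'E'
from h import *
plan((.508,.1937,.13),-21.2)
E
```

```text
t 3.38 shift [ 0.4044 -0.0718  0.2369] turn [-0.0001 -0.0017  0.0024]
```

{"fn": "apply_moves", "kwargs": {"rows": [[0.4, -0.072, 0.23, 0, 0, 0.002], [0.4, -0.072, 0.23, 0, 0, 0.002], [0.4, -0.072, 0.23, 0, 0, 0.002], [0.4, -0.072, 0.23, 0, 0, 0.002]]}}

```text
clock: 3.88
tcp_pos: [0.508, 0.1861, 0.1311]
orientation: [2.598, 1.765, -0.002]
contact_force: [-0.1, 1.2, 0.4]
grip_width: 0.0855
gripper_force: 0.0
```

```bash
python3 - <<'E'
from h import *
plan((.5078,.1937,.046),-21.2)
f,g=r.grab_frame('top'),r.grab_frame('side')
a=[]
for F in(f,g):
    c=(F,r.landmark_of(F,'tray_grip')); print(c[1][:2])
z=cv2.resize(g['pixels'][230:370,240:400,::-1],None,fx=4,fy=4,interpolation=cv2.INTER_CUBIC)
q=lambda F,P,a,b,k:tuple(((proj(F,P)[0]-(a,b))*k).astype(int).tolist())
for v in(-.05,.05):
    w=toW((.5078,.1937),-.37,(0,v)); cv2.circle(z,q(g,[*w,.065],240,230,4),3,(0,255,0),-1)
cv2.circle(z,q(g,r.get_obs()['tcp_pos'],240,230,4),4,(255,0,255),-1)
cv2.imwrite('pics/s1.png',z)
E
```

```text
t 3.88 shift [ 0.0284 -0.012   0.3405] turn [ 0.      0.0008 -0.0048]
[]
[{'point': [306.8, 293.7], 'conf': 0.79}]
```

View pics/s1.png

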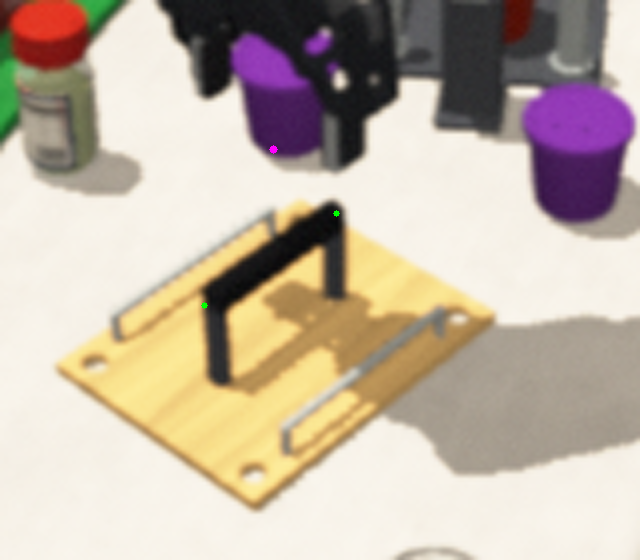

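{"fn": "apply_moves", "kwargs": {"rows": [[0.03, -0.012, 0.15, 0, 0, -0.004], [0.03, -0.012, 0.3, 0, 0, -0.004], [0.03, -0.012, 0.335, 0, 0, -0.004], [0.03, -0.012, 0.335, 0, 0, -0.004], [0.03, -0.012, 0.335, 0, 0, -0.004]]}}

```text
clock: 4.7
tcp_pos: [0.5086, 0.1962, 0.0491]
orientation: [2.592, 1.774, 0.004]
contact_force: [0.6, -0.6, 0.4]
grip_width: 0.0853
gripper_force: 0.0
```

```bash
python3 - <<'E'
from h import *
plan((.5078,.1937,.046),-21.2); print(r.get_obs()['contact_force'])
E
```

```text
t 4.7 shift [-0.0104  0.0007  0.0123] turn [ 0.0012 -0.0011 -0.0001]
[ 0.59139386 -0.63212564  0.39725102]
```

Fix the small offset and close.

{"fn": "apply_moves", "kwargs": {"rows": [[-0.008, 0, 0.012, 0, 0, 0], [-0.008, 0, 0.012, 0, 0, 0], [-0.008, 0, 0.012, 0, 0, 0]]}}

```text
clock: 5.08
tcp_pos: [0.5068, 0.1941, 0.0448]
orientation: [2.592, 1.775, 0.001]
contact_force: [0.0, 0.1, -0.2]
grip_width: 0.0855
gripper_force: 0.0
```

{"fn": "apply_moves", "kwargs": {"rows": [[0, 0, 0, 0, 0, 0], [0, 0, 0, 0, 0, 0], [0, 0, 0, 0, 0, 0], [0, 0, 0, 0, 0, 0], [0, 0, 0, 0, 0, 0]], "claw": 0, "newtons": 80}}

```text
clock: 5.7
tcp_pos: [0.5071, 0.1941, 0.0449]
orientation: [2.592, 1.775, 0.001]
contact_force: [0.4, -0.4, 3.3]
grip_width: 0.0128
gripper_force: 78.6
```

{"fn": "apply_moves", "kwargs": {"rows": [[0, 0, 0, 0, 0, 0], [0, 0, 0, 0, 0, 0], [0, 0, 0, 0, 0, 0]]}}

```text
clock: 6.08
tcp_pos: [0.5071, 0.1941, 0.0449]
orientation: [2.592, 1.775, 0.001]
contact_force: [0.2, -1.1, 5.9]
grip_width: 0.0129
gripper_force: 78.9
```

{"fn": "apply_moves", "kwargs": {"rows": [[0, 0, -0.08, 0, 0, 0], [0, 0, -0.25, 0, 0, 0], [0, 0, -0.5, 0, 0, 0], [0, 0, -0.7, 0, 0, 0], [0, 0, -0.7, 0, 0, 0]]}}

```text
clock: 6.7
tcp_pos: [0.5083, 0.1956, 0.2242]
orientation: [2.59, 1.775, 0.012]
contact_force: [-0.4, 0.4, -3.6]
grip_width: 0.0128
gripper_force: 78.6
```

```bash
python3 - <<'E'
from h import *
plan((.49,0.05,.215),-5);plan((.5076,-.1754,.215),12.8)
E
```

```text
t 6.7 shift [-0.5696  0.1416  0.0344] turn [ 0.004  -0.0028 -0.1795]
t 6.7 shift [-1.385   0.5327  0.0324] turn [ 0.0045 -0.0022 -0.3773]
```

{"fn": "apply_moves", "kwargs": {"rows": [[-0.1, 0.04, 0, 0, 0, -0.03], [-0.26, 0.1, 0, 0, 0, -0.08], [-0.44, 0.17, 0, 0, 0, -0.13], [-0.6, 0.23, 0, 0, 0, -0.17], [-0.7, 0.27, 0, 0, 0, -0.19]]}}

```text
clock: 7.32
tcp_pos: [0.5045, 0.0038, 0.2179]
orientation: [-2.298, -2.138, 0.005]
contact_force: [0.4, -0.6, -2.4]
grip_width: 0.013
gripper_force: 78.5
```

```bash
python3 - <<'E'
from h import *
plan((.5076,-.1754,.215),12.8)
E
```

```text
t 7.33 shift [-0.7139  0.0642  0.0121] turn [-0.0026  0.0003 -0.1881]
```

{"fn": "apply_moves", "kwargs": {"rows": [[-0.14, 0.013, 0, 0, 0, -0.04], [-0.32, 0.03, 0, 0, 0, -0.09], [-0.5, 0.046, 0, 0, 0, -0.14], [-0.65, 0.06, 0, 0, 0, -0.18], [-0.7, 0.064, 0, 0, 0, -0.188]]}}

```text
clock: 7.95
tcp_pos: [0.508, -0.1718, 0.2178]
orientation: [-1.961, -2.45, 0.003]
contact_force: [-0.1, 0.8, -4.2]
grip_width: 0.013
gripper_force: 78.5
```

{"fn": "apply_moves", "kwargs": {"rows": [[0, 0, 0, 0, 0, 0], [0, 0, 0, 0, 0, 0], [0, 0, 0, 0, 0, 0]]}}

```text
clock: 8.32
tcp_pos: [0.51, -0.1675, 0.2195]
orientation: [-1.956, -2.458, -0.0]
contact_force: [-0.6, 0.1, -3.2]
grip_width: 0.0128
gripper_force: 78.5
```

```bash
python3 - <<'E'
from h import *
f,g=r.grab_frame('top'),r.grab_frame('side')
x=np.load('st.npy')
plan((x[0],x[1],.18),12.8)
o=r.get_obs();zt=o['tcp_pos'][2]+.019-.065
A=R.from_rotvec(o['orientation']).as_matrix();print(A[:,2],zt)
tc=o['tcp_pos'][:2]; ty=np.arctan2(A[1,1],A[0,1])
im=[]
for F,(a,b) in((f,(335,185)),(g,(310,125))):
    k=5;z=cv2.resize(F['pixels'][b:b+135,a:a+130,::-1],None,fx=k,fy=k,interpolation=cv2.INTER_CUBIC)
    pt=lambda P:tuple(((proj(F,P)[0]-(a,b)+.5)*k-.5).round().astype(int).tolist())
    for u,v in P4:
        w=toW(x[:2],x[2],(u,v)); cv2.circle(z,pt([*w,.115]),2,(0,255,0),-1)
        cv2.circle(z,pt([*toW(tc,ty,(u,v)),zt+.008]),3,(255,0,255),-1)
    c=[pt([*toW(tc,ty,q),zt+.008]) for q in((.075,.095),(.075,-.095),(-.075,-.095),(-.075,.095))]
    cv2.polylines(z,[np.array(c)],True,(255,0,255),1)
    im.append(z)
cv2.imwrite('pics/ov2.png',cv2.resize(np.hstack(im),(800,415),interpolation=cv2.INTER_AREA))
E
```

```text
t 8.43 shift [-0.0261 -0.016   0.1586] turn [ 0.     -0.      0.0014]
[ 3.33361457e-05  8.24189711e-05 -9.99999996e-01] 0.17364146154840462
```

View pics/ov2.png

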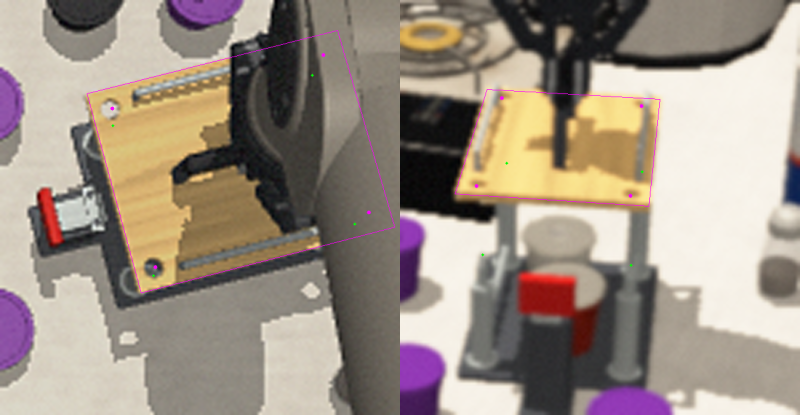

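```bash
sed -i 's/,(g,(-.06,.08),.115,zs((622,146))),(g,(.06,.08),.115,zs((477,136)))\]/]/' fit.py; python3 - <<'E'
from fit import *
f,g=r.grab_frame('top'),r.grab_frame('side')
x,e=run(f,g); print(x.round(4),np.rad2deg(x[2])); print(e.round(1).tolist()); np.save('st.npy',x)
plan((x[0],x[1],.18),np.rad2deg(x[2]))
z=cv2.resize(g['pixels'][195:260,325:405,::-1],None,fx=10,fy=9.2,interpolation=cv2.INTER_CUBIC)
cv2.imwrite('pics/near.png',z)
for u in(.06,-.06):
  p=proj(g,[[*toW(x[:2],x[2],(u,.08)),h] for h in(.115,.085)]); print(((p-(325,195)+.5)*(10,9.2)).round(0).tolist())
E
```

```text
[ 0.5082 -0.1747  0.2183] 12.505381096364873
[[-0.6, 0.0], [-1.3, 0.6], [-0.1, 1.1], [0.3, 0.4], [0.7, -0.3], [0.8, -0.1], [0.2, -0.7], [-0.4, 1.1], [-0.5, -0.3]]
t 8.53 shift [-0.022  -0.0127  0.1586] turn [0.0001 0.     0.0042]
[[114.0, 120.0], [114.0, 214.0]]
[[597.0, 152.0], [591.0, 247.0]]
```

View pics/near.png

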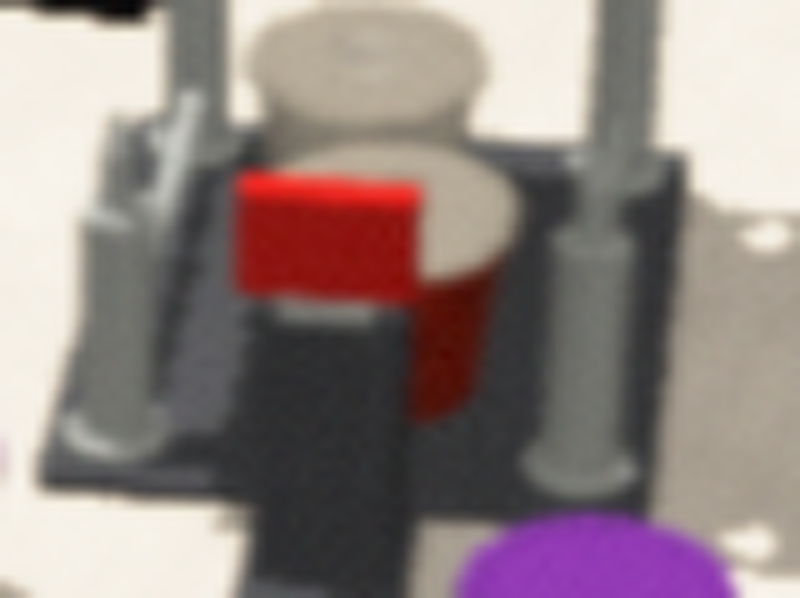

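```bash
python3 - <<'E'
from h import *
plan((.5078,-.1745,.17),12.6)
E
```

```text
t 8.53 shift [-0.0209 -0.014   0.1986] turn [0.0001 0.     0.0032]
```

{"fn": "apply_moves", "kwargs": {"rows": [[-0.021, -0.014, 0.1, 0, 0, 0.003], [-0.021, -0.014, 0.19, 0, 0, 0.003], [-0.021, -0.014, 0.198, 0, 0, 0.003], [-0.021, -0.014, 0.198, 0, 0, 0.003], [-0.021, -0.014, 0.198, 0, 0, 0.003]]}}

```text
clock: 9.15
tcp_pos: [0.5085, -0.1751, 0.1711]
orientation: [1.964, 2.45, 0.001]
contact_force: [0.3, -0.1, -4.3]
grip_width: 0.0127
gripper_force: 78.5
```

```bash
python3 - <<'E'
from h import *
plan((.5078,-.1745,.15),12.6);print(r.get_obs()['contact_force'])
E
```

```text
t 9.15 shift [ 0.0031 -0.0025  0.0845] turn [ 0.0011  0.0006 -0.0002]
[ 0.3345262  -0.14554831 -4.27469275]
```

Descend slowly onto the tapers.

{"fn": "apply_moves", "kwargs": {"rows": [[0.002, -0.002, 0.03, 0, 0, 0], [0.002, -0.002, 0.05, 0, 0, 0], [0.002, -0.002, 0.065, 0, 0, 0], [0.002, -0.002, 0.08, 0, 0, 0], [0.002, -0.002, 0.08, 0, 0, 0]]}}

```text
clock: 9.78
tcp_pos: [0.5069, -0.1747, 0.1497]
orientation: [-1.964, -2.451, 0.0]
contact_force: [0.5, 0.1, -3.1]
grip_width: 0.0128
gripper_force: 78.5
```

```bash
python3 - <<'E'
from h import *
plan((.5078,-.1745,.13),12.6);o=r.get_obs();print(o['contact_force'],o['moment'])
E
```

```text
t 9.78 shift [-0.0002  0.0036  0.0787] turn [-0.0003 -0.0002 -0.0003]
[ 0.45187409  0.07600465 -3.14355406] [-0.03730975 -0.04626548 -0.02866548]
```

{"fn": "apply_moves", "kwargs": {"rows": [[0, 0.001, 0.012, 0, 0, 0], [0, 0.001, 0.024, 0, 0, 0], [0, 0.001, 0.036, 0, 0, 0], [0, 0.001, 0.036, 0, 0, 0]]}}

```text
clock: 10.28
tcp_pos: [0.5073, -0.1747, 0.1408]
orientation: [-1.965, -2.451, 0.0]
contact_force: [0.1, 0.8, -3.8]
grip_width: 0.0132
gripper_force: 78.6
```

```bash
python3 - <<'E'
from h import *
o=r.get_obs();print(o['tcp_pos'],o['contact_force'],o['moment'])
E
```

```text
[ 0.50729166 -0.17465214  0.14079301] [ 0.13245012  0.7793719  -3.80443131] [ 0.01505393 -0.02930909  0.00960646]
```

{"fn": "apply_moves", "kwargs": {"rows": [[0, 0, 0.012, 0, 0, 0], [0, 0, 0.024, 0, 0, 0], [0, 0, 0.034, 0, 0, 0], [0, 0, 0.042, 0, 0, 0], [0, 0, 0.042, 0, 0, 0]]}}

```text
clock: 10.9
tcp_pos: [0.5073, -0.1747, 0.1304]
orientation: [-1.965, -2.451, 0.0]
contact_force: [-0.6, 0.2, -3.5]
grip_width: 0.0126
gripper_force: 78.5
```

```bash
python3 - <<'E'
from h import *
o=r.get_obs();print(o['tcp_pos'],o['contact_force'],o['moment'])
E
```

```text
[ 0.50732833 -0.17465546  0.13040072] [-0.5510334   0.16950161 -3.52436903] [-0.00137664 -0.01195463 -0.05847072]
```

Nearly down; press until contact shows, then look.

{"fn": "apply_moves", "kwargs": {"rows": [[0, 0, 0.004, 0, 0, 0], [0, 0, 0.008, 0, 0, 0], [0, 0, 0.008, 0, 0, 0]]}}

```text
clock: 11.28
tcp_pos: [0.5075, -0.1747, 0.1298]
orientation: [1.965, 2.451, -0.001]
contact_force: [-4.6, 0.9, 9.8]
grip_width: 0.0127
gripper_force: 80.3
```

```bash
python3 - <<'E'
from h import *
o=r.get_obs();print(o['tcp_pos'],o['contact_force'],o['moment'])
E
```

```text
[ 0.50745273 -0.17465834  0.12982745] [-4.60454972  0.91184515  9.83552006] [0.16448036 1.01317829 0.04017757]
```

{"fn": "apply_moves", "kwargs": {"rows": [[0, 0, 0, 0, 0, 0], [0, 0, 0, 0, 0, 0], [0, 0, 0, 0, 0, 0], [0, 0, 0, 0, 0, 0], [0, 0, 0, 0, 0, 0]], "claw": 0.6}}

```text
clock: 11.9
tcp_pos: [0.5074, -0.1747, 0.1285]
orientation: [-1.965, -2.451, -0.0]
contact_force: [0.1, 0.6, 0.3]
grip_width: 0.0512
gripper_force: 0.0
```

{"fn": "apply_moves", "kwargs": {"rows": [[0, 0, -0.1, 0, 0, 0], [0, 0, -0.3, 0, 0, 0], [0, 0, -0.45, 0, 0, 0], [0, 0, -0.45, 0, 0, 0]]}}

```text
clock: 12.4
tcp_pos: [0.5093, -0.175, 0.2443]
orientation: [1.961, 2.446, 0.003]
contact_force: [-0.4, 0.4, -0.2]
grip_width: 0.0513
gripper_force: 0.0
```

```bash
python3 - <<'E'
from h import *
f,g=r.grab_frame('top'),r.grab_frame('side')
x=(.5078,-.1745); y=np.deg2rad(12.6)
for l in(.15,.18,.2): print(l,toW(x,y,(0,l)))
im=[]
for F,(a,b) in((f,(335,185)),(g,(310,135))):
    k=5;z=cv2.resize(F['pixels'][b:b+135,a:a+130,::-1],None,fx=k,fy=k,interpolation=cv2.INTER_CUBIC)
    pt=lambda P:tuple(((proj(F,P)[0]-(a,b)+.5)*k-.5).round().astype(int).tolist())
    c=[pt([*toW(x,y,q),.093]) for q in((.075,.095),(.075,-.095),(-.075,-.095),(-.075,.095))]
    cv2.polylines(z,[np.array(c)],True,(255,0,255),1)
    im.append(z)
cv2.imwrite('pics/ov3.png',cv2.resize(np.hstack(im),(800,415),interpolation=cv2.INTER_AREA))
p=toW(x,y,(0,.21));plan((*p,.22),12.6);plan((*p,.22),12.6-90)
m=[r.landmark_of(F,'bolt_tab') for F in(f,g)]
if all(m): print(tri([(f,m[0][0]['point']),(g,m[1][0]['point'])]))
E
```

```text
0.15 [ 0.47507851 -0.02811249]
0.18 [0.46853422 0.00116502]
0.2 [0.46417135 0.02068335]
t 12.5 shift [0.8403 0.0023 0.0834] turn [-0.      0.0002 -0.0004]
t 12.5 shift [0.8403 0.0023 0.0834] turn [2.000e-04 2.000e-04 9.996e-01]
[ 0.47945125 -0.03997546  0.11117987]
```

View pics/ov3.png

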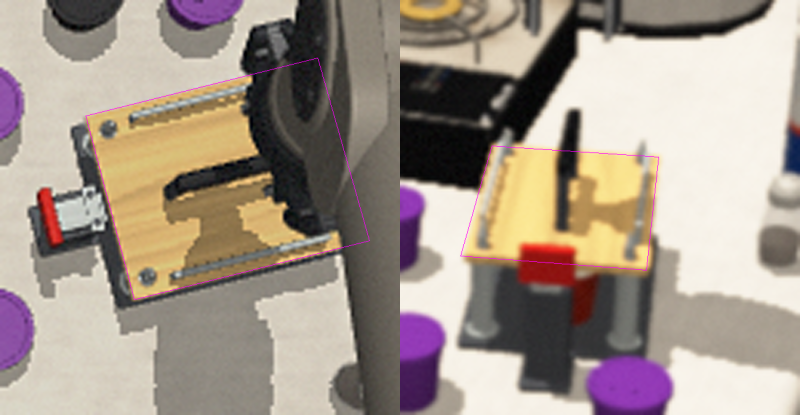

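{"fn": "apply_moves", "kwargs": {"rows": [[0.2, 0, 0.02, 0, 0, 0], [0.42, 0, 0.04, 0, 0, 0], [0.64, 0, 0.06, 0, 0, 0], [0.84, 0.002, 0.08, 0, 0, 0], [0.84, 0.002, 0.08, 0, 0, 0]], "claw": 0}}

```text
clock: 13.22
tcp_pos: [0.4604, 0.0343, 0.22]
orientation: [-1.954, -2.457, 0.001]
contact_force: [0.8, 0.2, 0.1]
grip_width: 0.0001
gripper_force: 0.0
```

{"fn": "apply_moves", "kwargs": {"rows": [[0, 0, 0, 0, 0, 0], [0, 0, 0, 0, 0, 0], [0, 0, 0, 0, 0, 0]]}}

```text
clock: 13.6
tcp_pos: [0.4623, 0.0293, 0.2209]
orientation: [-1.967, -2.449, 0.0]
contact_force: [-0.9, -0.4, 0.8]
grip_width: -0.0002
gripper_force: 0.0
```

```bash
python3 - <<'E'
from h import *
x=(.5078,-.1745); y=np.deg2rad(12.6)
plan((*toW(x,y,(0,.205)),.119),12.6);plan((*toW(x,y,(0,.135)),.119),12.6)
E
```

```text
t 13.6 shift [-1.520e-02 -1.000e-04  4.074e-01] turn [-0.0002 -0.     -0.0017]
t 13.6 shift [-0.2952  0.0007  0.4074] turn [-0.0002 -0.     -0.0017]
```

{"fn": "apply_moves", "kwargs": {"rows": [[0, 0, 0.2, 0, 0, 0], [0, 0, 0.38, 0, 0, 0], [0, 0, 0.407, 0, 0, 0], [0, 0, 0.407, 0, 0, 0], [0, 0, 0.407, 0, 0, 0]]}}

```text
clock: 14.22
tcp_pos: [0.4635, 0.0305, 0.121]
orientation: [1.964, 2.449, 0.003]
contact_force: [0.2, -1.2, -0.8]
grip_width: -0.0002
gripper_force: 0.0
```

```bash
python3 - <<'E'
from h import *
x=(.5078,-.1745); y=np.deg2rad(12.6)
plan((*toW(x,y,(0,.165)),.119),12.6);plan((*toW(x,y,(0,.135)),.119),12.6)
E
```

```text
t 14.22 shift [-0.179  -0.0059  0.0079] turn [ 0.0019  0.0004 -0.0006]
t 14.22 shift [-0.299  -0.0058  0.008 ] turn [ 0.0019  0.0004 -0.0006]
```

{"fn": "apply_moves", "kwargs": {"rows": [[-0.07, -0.004, 0.005, 0, 0, 0], [-0.14, -0.004, 0.005, 0, 0, 0], [-0.18, -0.004, 0.005, 0, 0, 0], [-0.21, -0.004, 0.005, 0, 0, 0], [-0.24, -0.004, 0.005, 0, 0, 0]]}}

```text
clock: 14.85
tcp_pos: [0.4747, -0.0276, 0.1186]
orientation: [1.963, 2.452, 0.002]
contact_force: [-0.4, 3.3, 1.9]
grip_width: 0.0001
gripper_force: 1.4
```

{"fn": "apply_moves", "kwargs": {"rows": [[-0.01, 0, 0, 0, 0, 0], [-0.02, 0, 0, 0, 0, 0], [-0.03, 0, 0, 0, 0, 0], [-0.036, 0, 0, 0, 0, 0]]}}

```text
clock: 15.35
tcp_pos: [0.4764, -0.0371, 0.1181]
orientation: [1.965, 2.451, 0.001]
contact_force: [0.4, 2.9, 0.3]
grip_width: 0.0002
gripper_force: 1.3
```

```bash
python3 - <<'E'
from h import *
x=(.5078,-.1745); y=np.deg2rad(12.6)
o=r.get_obs();print(o['tcp_pos'],o['contact_force'],((o['tcp_pos'][:2]-x)@[-np.sin(y),np.cos(y)]))
plan((*toW(x,y,(0,.135)),.119),12.6)
E
```

```text
[ 0.47635961 -0.03707862  0.11806693] [0.43009798 2.93513674 0.34244569] 0.14097033678476675
t 15.35 shift [-0.0239  0.0028 -0.0037] turn [ 0.0002 -0.0001 -0.0002]
```

{"fn": "apply_moves", "kwargs": {"rows": [[-0.008, 0, 0, 0, 0, 0], [-0.016, 0, 0, 0, 0, 0], [-0.022, 0, 0, 0, 0, 0], [-0.028, 0, 0, 0, 0, 0]]}}

```text
clock: 15.85
tcp_pos: [0.4776, -0.0436, 0.118]
orientation: [-1.964, -2.451, -0.001]
contact_force: [-0.4, 7.1, 0.8]
grip_width: -0.0001
gripper_force: 3.2
```

{"fn": "apply_moves", "kwargs": {"rows": [[-0.004, 0, 0, 0, 0, 0], [-0.008, 0, 0, 0, 0, 0], [-0.012, 0, 0, 0, 0, 0]]}}

```text
clock: 16.23
tcp_pos: [0.4776, -0.0437, 0.1181]
orientation: [-1.96, -2.451, -0.003]
contact_force: [-3.2, 14.4, 3.6]
grip_width: 0.0
gripper_force: 7.0
```

```bash
python3 - <<'E'
from h import *
x=(.5078,-.1745); y=np.deg2rad(12.6)
o=r.get_obs();print(o['tcp_pos'],o['contact_force'],((o['tcp_pos'][:2]-x)@[-np.sin(y),np.cos(y)]))
E
```

```text
[ 0.47764483 -0.0436732   0.11806445] [-3.20987783 14.40628607  3.64041975] 0.1342542131940156
```

{"fn": "apply_moves", "kwargs": {"rows": [[0.08, 0, 0, 0, 0, 0], [0.2, 0, 0, 0, 0, 0], [0.25, 0, -0.1, 0, 0, 0], [0.25, 0, -0.3, 0, 0, 0], [0.25, 0, -0.35, 0, 0, 0]]}}

```text
clock: 16.85
tcp_pos: [0.4658, 0.0136, 0.2079]
orientation: [1.963, 2.448, 0.002]
contact_force: [0.5, -0.7, 0.3]
grip_width: 0.0
gripper_force: 0.0
```

{"fn": "apply_moves", "kwargs": {"rows": [[0.2, 0, -0.2, 0, 0, 0], [0.4, 0, -0.2, 0, 0, 0], [0.6, 0, -0.2, 0, 0, 0], [0.6, 0, -0.2, 0, 0, 0], [0.6, 0, -0.2, 0, 0, 0]]}}

```text
clock: 17.48
tcp_pos: [0.4319, 0.159, 0.2547]
orientation: [-1.966, -2.45, 0.003]
contact_force: [-0.6, -0.6, -0.6]
grip_width: 0.0003
gripper_force: 0.0
```

```bash
python3 - <<'E'
from h import *
f,g=r.grab_frame('top'),r.grab_frame('side')
im=[cv2.resize(F['pixels'][b:b+120,a:a+130,::-1],(400,370),interpolation=cv2.INTER_CUBIC) for F,(a,b) in((f,(335,185)),(g,(310,145)))]
cv2.imwrite('pics/end.png',np.hstack(im)); print(r.get_obs()['contact_force'])
E
```

```text
[ 0.45965512 -0.47955569  0.51527743]
```

View pics/end.png

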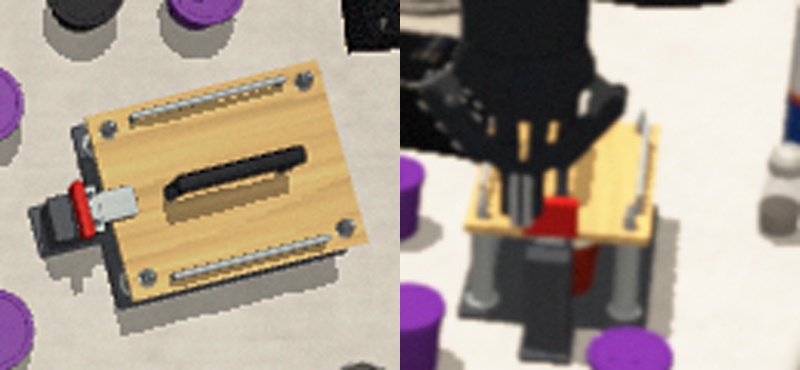

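The tray is seated with all four pins through its holes. The bolt bar reaches over the tray's edge, with the tab at about (82,210), and the arm is clear.

```bash
python3 -c "
from bench import r
print(r.hand_in())"
```

```text
the job is handed in; nothing more can be done
None
```

The tray is down on all four post shoulders, the bolt is pushed in to its end stop over the tray's edge, the arm is clear, and the job was handed in at about 17.6 s; hand-in returned no verdict.

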